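# Bring a shaft's flat round by feel and hold its collar on it for tightening

## Robot

A 6-joint arm with a two-finger parallel gripper is mounted at the origin on a cart in front of the work surface, level with it; the furniture and walls round the work are solid. World frame = base frame: x ahead of the robot, y to its left, z up, the work surface at z = 0. Lengths are in mm, angles in rad, forces in N, time in s.
With the tool pointing down it reaches from about 275 to 1000 mm from the base axis. Payload 8.4 kg.
Tool frame: the origin (TCP) lies midway between the tips of the shut fingers; the grasp point (between the pads) lies 19 mm behind it; z points along the fingers, y is the line along which they close (so a half turn about z gives the same grasp; the last joint's range is limited). The gripper opens to 85 mm and grips with 20 to 120 N. Pads are 22 mm wide; open, the fingers measure 114 mm over their backs; the gripper's body (76 mm by 85 mm) begins 54 mm behind the grasp point. The pads swing forward as they close: fully open they stand 13 mm farther back than shut.
Start: joints at [1.236, 0.353, 1.633, -0, 1.155, -0.002], TCP at [204.18, 590.71, 231.281] pointing down, gripper open.
Joint ranges: [-2.63, 2.63], [-0.92, 2.1], [0.06, 2.66], [-1.3, 4.44], [0, 2.69], [-3.02, 3.02]. Speed limits (rad/s): [2.22, 2.22, 2.79, 3.14, 3.14, 3.14].

## Interface

Orientations are given as [roll, pitch, yaw] about the fixed x, y, z axes, in that order (R = Rz(yaw) Ry(pitch) Rx(roll)).
In Python, from rig import monitor, imaging, r gives the robot as it stands.
- The arm moves only by the tool drive_tool, never from a script. Its argument "plan" is a list of rows, each an object of numbers: "x", "y", "z": the shift along the tool's x, y, z in units of 50 mm (1.0 is 50 mm); "ax", "ay", "az": the turn, a rotation vector about the tool's x, y, z in units of 6 degrees (1.0 is 6 degrees); "hand": the finger opening in mm, from 0 to 85.4. In form: [{"x": .., "y": .., "z": .., "ax": .., "ay": .., "az": .., "hand": ..}, ...]. A call has 1 to 8 rows; each row is the pose to reach, as a shift and turn from the pose commanded when the call began, along the tool's axes at that moment; what a row does not reach only later rows make up. A row lasts 1/10 s, in which the tool goes at most 50 mm and 8.59 degrees, less where a joint would pass 70% of its speed; a pose out of reach is approached as far as the arm can. A call with a gripper value outside its range is refused whole. The fingers move at their own pace and stop on an object; "grip_force" is the grip in N (left out, the last holds). Time passes only in rows, so rows that repeat a pose let the fingers close. It gives the time, the measured TCP pose, the force, the opening and the grip force at its end, in the units of the state.
- monitor.sense(): the state, without advancing time (a new reading comes with each control period).
- imaging.grab_frame(name): name is "side" or "top" or "wrist"; returns the picture (480x640x3 uint8, red, green, blue); there is no depth.
- imaging.camera_info(name): a dict with "mtx" (3x3 intrinsics, pixels), "dist" ([k1, k2, p1, p2, k3] as OpenCV has them; the pictures are not rectified), "R" (3x3) and "t" (3): a world point X has camera coordinates R X + t. Camera axes: x right, y down, z forward; pixel columns grow to the right and rows downward; lengths in mm; the calibration is good to about 2 mm. A picture is of the moment at which its call begins: read the wrist's pose just before it. camera_info takes no time and is no camera call; for the wrist camera it gives the pose at the moment of the call.
- r.sign_off(): hands the job in; it is judged then, once.
The state is a dict: "clock": time; "qpos": joint angles; "qvel": joint speeds; "joint_efforts": joint torques, N m; "eef_pos": TCP position; "tcp_rot": TCP orientation; "contact_force": force on the tool from outside, world axes, zero at the start; "wrist_torque": the same for the moment, N m; "opening": opening from 0.0 (shut) to 1.0 (fully open); "grasp_force": force on a finger pad.
Only numpy, scipy, OpenCV 4.12 (cv2) and the standard library are available. Lean on these libraries where they do the work, as an engineer would, in place of code of your own. Each camera call takes 0.05 s, during which the arm holds its last target. There are 200 camera calls.

## Task

Free the upright shaft by swinging the black-sleeved shaft-lock lever a full quarter turn to its open stop, and leave it there. Then, with the collar still off, turn the shaft with the fingers until its flat faces the brass bush of the driver guide, where the hex key will come through. Then slip the steel shaft collar over it with the set screw on the flat and pointing at the bush, and finish while still gripping the collar and pressing it fully down on the shoulder, so that a colleague can tighten the screw; leave the loose parts on the bench alone.

Things in the scene. Friction and masses are not known exactly. Their poses are not given: they have to be found in the camera images.
- stand: Assembly stand fixed to the bench: dark base plate 84 x 196 x 10 mm with a grey bearing housing in the middle; a vertical shaft rises from it. Origin on the shaft's axis, at the bench top. Its -y axis points along the bench from the shaft to the driver guide, its +y axis to the pivot post of the shaft lock (52 mm from the shaft), its z axis up. Nothing on the stand is higher than 98 mm.
- guide (a point): Mouth of the brass bush in the driver guide, an upright aluminium block 28 mm wide, 22 mm thick and 84 mm high at the stand's right end: 73 mm from the shaft's axis in the stand's -y direction, 69 mm above the bench. Its axes are the stand's.
- shaft_lock (a joint): Angle of the shaft lock's lever in rad: 0 closed (a sprung brake shoe presses on the rim of the shaft's disc), 1.571 open (stop). Seen from above it opens clockwise. It stays where it is left; opening takes about 7 N at the sleeve at first, then 2 N.
- lock_grip (a point): Middle of the lever's black sleeve, 50 mm above the bench and 65 mm from the pivot. The sleeve is 58 mm long, 15 mm wide and 13 mm high, 43.5 to 56.5 mm above the bench. This point's own -x axis points along the lever from the pivot to its end, its z axis is up. Closed, the lever points along the stand's -x axis; open, along the stand's +y axis.
- lock_hinge (a point): Point on the lever's vertical pivot axis, 50 mm above the bench; it does not move as the lever turns.
- shaft_flat (a point): Middle of the milled flat on the shaft, 84 mm above the bench. The point's own -y axis is the flat's outward direction, its z axis is up. Once the lock is open the shaft turns either way without end and stays where it is left (0.03 N m). The flat starts 0.5 to 1.6 rad counterclockwise, seen from above, of the guide's direction.
- shaft_top (a point): Centre of the upright steel shaft's free end, 98 mm above the bench, chamfered 2 mm. From the shoulder up, 38 mm, the shaft is D-shaped: 20 mm in diameter with one flat along it 7 mm from the axis, so 17 mm across the flat and 20 mm elsewhere. A squeeze near the flat turns the shaft until the flat lies on the finger pad.
- shaft: The shaft as a whole, with the dark brake disc (60 mm in diameter, 37 to 45 mm above the bench) and the shoulder 28 mm in diameter on which the collar must sit. Origin in the centre of the shoulder's top face, on the axis, 60 mm above the bench; its -y axis is the flat's outward direction.
- collar: Steel shaft collar lying flat on the bench: ring 40 mm in diameter, 18 mm high, bore 21.5 mm, 120 g. Origin in the centre of its underside, z axis up along the bore, x axis out along the set screw. The tip of the screw, 6 mm thick, stands 3 mm into the bore (7.8 mm from the axis), so the collar goes down the shaft only with the screw on the flat.
- collar_screw (a point): Outer end of the collar's dark set screw, 6 mm thick, 22.5 mm from the collar's axis along its x axis (2.5 mm proud of the ring), 9 mm above its underside.
- hex_key: Bystander, to be left alone: loose black hex key 31 x 89 x 5 mm on the bench in front of the stand. Origin in the centre of its underside.
- bushing: Bystander, to be left alone: loose plain brass-coloured ring 41 mm in diameter, 6 mm high on the bench in front of the stand. Origin in the centre of its underside.
- seal: Bystander, to be left alone: loose plain black ring 42 mm in diameter, 6 mm high on the bench in front of the stand. Origin in the centre of its underside.
- nut: Bystander, to be left alone: loose bright hexagon nut 30 x 35 x 16 mm on the bench in front of the stand. Origin in the centre of its underside.
- nut_dark: Bystander, to be left alone: loose dark hexagon nut 30 x 35 x 16 mm on the bench in front of the stand. Origin in the centre of its underside.

How it is judged:
By the outcome, as a careful person would: the job done as asked, in the order asked, and still so for the second after the job is handed in, while the arm keeps its last pose, push and grip.
It also fails if it takes over 61 s, if anything falls off the work surface, if the arm or the gripper's body presses on something with over 40 N, if the wrist force passes 120 N, or if a joint passes its speed limit or range.

## Working session

There is one attempt and no reset: what is moved stays moved. The work goes in short steps, Python scripts to look and compute and a tool call to move; the robot and the scene stay as the last step left them, time stands still between calls to the robot, and variables do not carry over. Pictures are saved under pics/ and viewed, at most 10 in all, crops included, and the job is handed in when it is done.

Besides the shell and the picture viewer there is one more tool, called after "Call:" as name(argument=value, ...) on one line, values as JSON. drive_tool: Moves the arm, as the interface text tells. Its arguments: {"type":"object","properties":{"plan":{"type":"array","items":{"type":"object","properties":{"x":{"type":"number"},"y":{"type":"number"},"z":{"type":"number"},"ax":{"type":"number"},"ay":{"type":"number"},"az":{"type":"number"},"hand":{"type":"number"}}}},"grip_force":{"type":"number"}},"required":["plan"]}

```bash
ls; mkdir -p pics; python3 - <<'E'
from rig import monitor, imaging, r
import cv2, numpy as np
print(monitor.sense())
for n in ["side","top"]:
    im=imaging.grab_frame(n); cv2.imwrite(f"pics/{n}0.png",im[:,:,::-1]); i=imaging.camera_info(n); R=np.array(i["R"]);t=np.array(i["t"]); print(n,i["mtx"],i["dist"],(-R.T@t).round(),R.round(3).tolist())
E
```

```text
pics
{'clock': 0.0, 'qpos': array([ 1.23562479e+00,  3.53659716e-01,  1.63412793e+00, -1.69404150e-05,
        1.15516825e+00, -2.38413689e-03]), 'qvel': array([-6.97720421e-06,  5.68568155e-04, -2.43725902e-04,  1.51460883e-03,
        4.82492284e-04, -8.37247280e-04]), 'joint_efforts': array([ 3.07436072e-03, -6.05255270e+01, -3.42067516e+01,  2.77393847e-04,
        9.36707453e-03, -3.12384077e-05]), 'eef_pos': array([204.01779488, 590.27452103, 230.55709641]), 'tcp_rot': array([-3.14022938e+00,  1.22386240e-05,  2.80881211e+00]), 'contact_force': array([-0.28650133, -0.4226919 , -0.0038953 ]), 'wrist_torque': array([-0.01354868,  0.01652199, -0.00054161]), 'grasp_force': 0.0, 'opening': 1.0050548447912175}
side [[536.81648618   0.         319.21839025]
 [  0.         536.81648618 224.84638216]
 [  0.           0.           1.        ]] [-0.04098523  0.          0.          0.          0.        ] [ 248. -745.  621.] [[0.942, -0.336, 0.015], [-0.183, -0.55, -0.815], [0.282, 0.765, -0.579]]
top [[521.14406867   0.         325.19724744]
 [  0.         521.14406867 241.70826025]
 [  0.           0.           1.        ]] [-0.0246563  0.         0.         0.         0.       ] [380. -57. 985.] [[0.004, -1.0, -0.015], [-0.995, -0.002, -0.104], [0.104, 0.015, -0.994]]
```

View pics/side0.png

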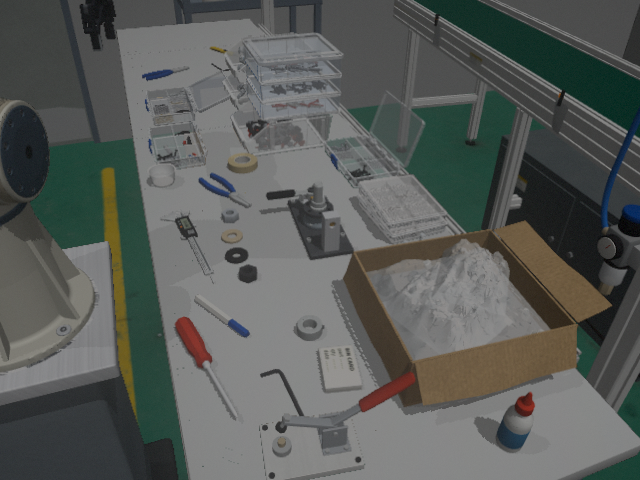

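View pics/top0.png

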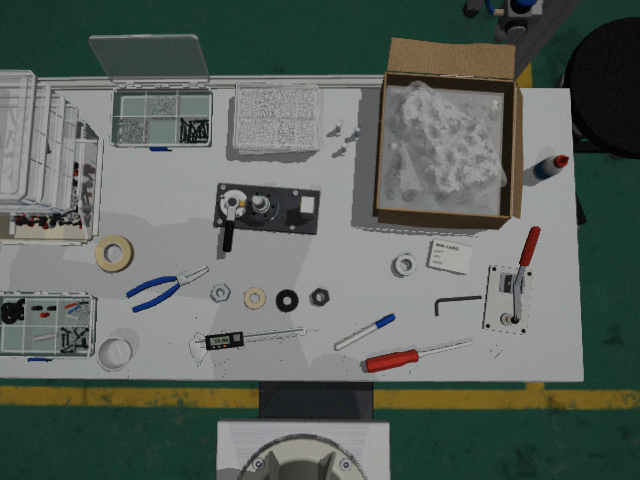

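The side view shows the stand at about (318,225), and the collar at (310,327). In the top view the stand is at (267,208), the pivot at (233,202), the sleeve at (228,236) and the collar at (404,264). Next I'll measure these.

```bash
cat > h.py <<'E'
import cv2, numpy as np
from scipy.spatial.transform import Rotation as Ro
from rig import monitor, imaging, r
def ray(i,uv):
    K=np.array(i["mtx"]);d=np.array(i["dist"]);R=np.array(i["R"]);t=np.array(i["t"])
    p=cv2.undistortPoints(np.array(uv,float).reshape(-1,1,2),K,d).reshape(-1,2)
    D=np.c_[p,np.ones(len(p))]@R
    return -R.T@t, D/np.linalg.norm(D,axis=1)[:,None]
def plane(i,uv,z):
    C,D=ray(i,uv); return C+D*((z-C[2])/D[:,2])[:,None]
def proj(i,X):
    R=np.array(i["R"]);t=np.array(i["t"])
    return cv2.projectPoints(np.array(X,float).reshape(-1,1,3),cv2.Rodrigues(R)[0],t,np.array(i["mtx"]),np.array(i["dist"]))[0].reshape(-1,2)
def tri(pairs):
    A=np.zeros((3,3));b=np.zeros(3)
    for i,uv in pairs:
        C,D=ray(i,[uv]);P=np.eye(3)-np.outer(D[0],D[0]);A+=P;b+=P@C
    return np.linalg.solve(A,b)
def move(target,rpy_or_R):
    "shift (units of 50mm) and turn (units of 6deg) from the sensed pose, in tool axes"
    s=monitor.sense(); R=Ro.from_euler('xyz',s["tcp_rot"]); T=rpy_or_R if isinstance(rpy_or_R,Ro) else Ro.from_euler('xyz',rpy_or_R)
    return (R.inv().apply(np.array(target)-s["eef_pos"])/50).round(3),(np.degrees((R.inv()*T).as_rotvec())/6).round(3)
E
python3 - <<'E'
from h import *
it=imaging.camera_info("top"); is_=imaging.camera_info("side")
im=cv2.imread("pics/top0.png"); g=cv2.cvtColor(im,cv2.COLOR_BGR2GRAY)
m=(g<75).astype(np.uint8)*255; m[:175]=0;m[240:]=0;m[:,:205]=0;m[:,330:]=0
m=cv2.morphologyEx(m,cv2.MORPH_CLOSE,np.ones((15,15)))
m2=cv2.morphologyEx(m,cv2.MORPH_OPEN,np.ones((21,21)))
c=max(cv2.findContours(m2,0,2)[0],key=cv2.contourArea); rc=cv2.minAreaRect(c); print(rc)
b=plane(it,cv2.boxPoints(rc),10); print(b.round(1), b.mean(0), [np.linalg.norm(b[k]-b[k-1]) for k in range(4)])
print("collar approx",plane(it,[[404,264]],18),"pivot",plane(it,[[233,202]],50),"sleeve",plane(it,[[228,236]],56))
a=cv2.resize(im[170:260,205:330],None,fx=6,fy=6,interpolation=cv2.INTER_CUBIC)
cl=cv2.resize(im[240:290,375:430],None,fx=6,fy=6,interpolation=cv2.INTER_CUBIC)
s=cv2.imread("pics/side0.png")
out=np.zeros((600,800,3),np.uint8); a=a[:300*2//1,:]; a=cv2.resize(a,(500,360)); out[:360,:500]=a; out[:273,500:800]=cv2.resize(cl,(300,273))
d=cv2.resize(s[170:270,250:360],(264,240),interpolation=cv2.INTER_CUBIC); out[360:600,:264]=d
e=cv2.resize(s[300:350,280:340],(288,240),interpolation=cv2.INTER_CUBIC); out[360:600,300:588]=e
cv2.imwrite("pics/crop1.png",out)
E
```

```text
((266.20770263671875, 208.76153564453125), (102.453125, 45.208065032958984), 3.1798300743103027)
[[506.7 168.8  10. ]
 [593.8 166.3  10. ]
 [582.8 -29.6  10. ]
 [496.2 -25.3  10. ]] [544.88276772  70.07460152  10.        ] [np.float64(194.35312539113394), np.float64(87.12724675630484), np.float64(196.1875351106047), np.float64(86.63840137094779)]
collar approx [[ 439.87677239 -188.9872554    18.        ]] pivot [[550.33260914 125.58195859  50.        ]] sleeve [[487.11390384 132.0487498   56.        ]]
```

View pics/crop1.png

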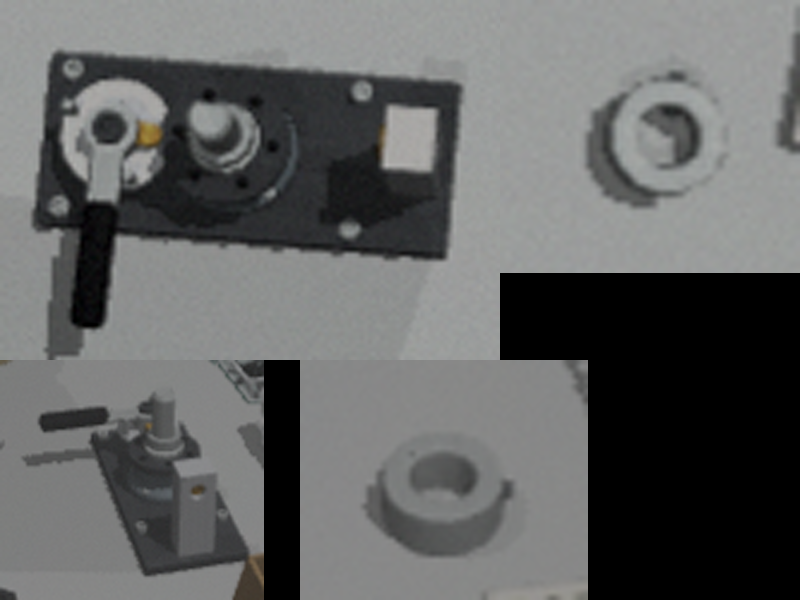

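```bash
python3 - <<'E'
from h import *
it=imaging.camera_info("top"); is_=imaging.camera_info("side"); iw=imaging.camera_info("wrist")
print("shaft top tri",tri([(it,[257,199.5]),(is_,[317.5,183.5])]).round(1))
print("shaft top@98",plane(it,[[257,199.5]],98).round(1),plane(is_,[[317.5,183.5]],98).round(1))
print("screw",plane(it,[[407.7,254.1]],9).round(1),plane(is_,[[323.1,326.9]],9).round(1),"collar side",plane(is_,[[280+143/4.8,300+107/4.8]],18).round(1))
s=monitor.sense();R=np.array(iw["R"]);C=-R.T@np.array(iw["t"]);T=Ro.from_euler('xyz',s["tcp_rot"])
print("cam in tool",T.inv().apply(C-s["eef_pos"]).round(1),(T.inv().as_matrix()@R.T).round(3).tolist(),iw["mtx"][0][0],iw["dist"])
y=-0.055;c,sn=np.cos(y),np.sin(y);O=np.array([545,70.])
W=lambda p:O+np.array([c*p[0]-sn*p[1],sn*p[0]+c*p[1]])
print("pivot",W([0,52]),"grip",W([-65,52]))
print(move([*W([-65,10]),120],[np.pi,0,np.pi+y]))
E
```

```text
shaft top tri [545.9  74.8  97. ]
shaft top@98 [[546.   74.6  98. ]] [[545.1  73.3  98. ]]
screw [[ 459.1 -197.4    9. ]] [[ 460.  -196.7    9. ]] collar side [[ 440.7 -189.    18. ]]
cam in tool [  77.7   -0.5 -143. ] [[0.0, -0.954, -0.299], [1.0, 0.001, -0.0], [0.001, -0.299, 0.954]] 425.2502068204586 [0.00298689 0.         0.         0.         0.        ]
pivot [547.8585583  121.92136982] grip [482.95684602 125.4945677 ]
(array([-8.54 , -7.769,  2.222]), array([-1.200e-02, -2.000e-03, -2.653e+00]))
```

```bash
python3 - <<'E'
from h import *
print(move([545.5,73,165],[np.pi,0,np.pi-.055]))
E
```

```text
(array([-9.835, -7.546,  1.322]), array([-1.200e-02, -2.000e-03, -2.653e+00]))
```

Call:
drive_tool(plan=[{"x":-0.6,"y":-0.45,"z":0},{"x":-1.3,"y":-1.0,"z":0},{"x":-2.1,"y":-1.6,"z":0},{"x":-2.9,"y":-2.2,"z":0},{"x":-3.7,"y":-2.8,"z":0,"az":-1},{"x":-4.5,"y":-3.4,"z":0,"az":-2},{"x":-5.3,"y":-4.05,"z":0,"az":-2.65},{"x":-6.1,"y":-4.7,"z":0,"az":-2.65}])

```text
invalid input
```

```bash
python3 - <<'E'
from h import *
print(monitor.sense()["qpos"],move([545.5,73,165],[np.pi,0,np.pi-.055]))
E
```

```text
[ 1.23559506e+00  3.53604613e-01  1.63404815e+00  2.37768158e-05
  1.15516826e+00 -2.42135299e-03] (array([-9.835, -7.546,  1.322]), array([-1.200e-02, -2.000e-03, -2.653e+00]))
```

Call:
drive_tool(plan=[{"x":-0.6,"y":-0.45,"z":0,"ax":0,"ay":0,"az":0,"hand":85},{"x":-1.3,"y":-1.0,"z":0,"ax":0,"ay":0,"az":0,"hand":85},{"x":-2.1,"y":-1.6,"z":0,"ax":0,"ay":0,"az":0,"hand":85},{"x":-2.9,"y":-2.2,"z":0,"ax":0,"ay":0,"az":0,"hand":85},{"x":-3.7,"y":-2.8,"z":0,"ax":0,"ay":0,"az":-1,"hand":85},{"x":-4.5,"y":-3.4,"z":0,"ax":0,"ay":0,"az":-2,"hand":85},{"x":-5.3,"y":-4.05,"z":0,"ax":0,"ay":0,"az":-2.65,"hand":85},{"x":-6.1,"y":-4.7,"z":0,"ax":0,"ay":0,"az":-2.65,"hand":85}])

```text
clock: 0.9
eef_pos: [414.7, 269.7, 231.2]
tcp_rot: [-3.142, -0.0, 3.089]
contact_force: [1.0, 1.2, -0.1]
opening: 0.992
grasp_force: 0.0
```

```bash
python3 - <<'E'
from h import *
print(monitor.sense()["qpos"],move([545.5,73,165],[np.pi,0,np.pi-.055]))
E
```

```text
[ 5.73633198e-01  1.49149157e-01  1.90588340e+00 -3.25642987e-05
  1.08658467e+00 -9.44458279e-01] (array([-2.82 , -3.79 ,  1.324]), array([-0.   , -0.   ,  0.022]))
```

Call:
drive_tool(plan=[{"x":-0.6,"y":-0.8,"z":0,"ax":0,"ay":0,"az":0,"hand":85},{"x":-1.2,"y":-1.6,"z":0,"ax":0,"ay":0,"az":0,"hand":85},{"x":-1.8,"y":-2.4,"z":0.3,"ax":0,"ay":0,"az":0,"hand":85},{"x":-2.4,"y":-3.2,"z":0.8,"ax":0,"ay":0,"az":0,"hand":85},{"x":-2.7,"y":-3.65,"z":1.2,"ax":0,"ay":0,"az":0,"hand":85},{"x":-2.82,"y":-3.79,"z":1.32,"ax":0,"ay":0,"az":0,"hand":85},{"x":-2.82,"y":-3.79,"z":1.32,"ax":0,"ay":0,"az":0,"hand":85}])

```text
clock: 1.6
eef_pos: [543.9, 73.6, 164.0]
tcp_rot: [-3.141, -0.003, 3.084]
contact_force: [0.9, -0.7, 0.1]
opening: 0.995
grasp_force: 0.0
```

```bash
python3 - <<'E'
from h import *
s=monitor.sense();print(s["eef_pos"],s["tcp_rot"])
im=imaging.grab_frame("wrist");i=imaging.camera_info("wrist")
cv2.imwrite("pics/w1.png",im[:,:,::-1])
import pickle;pickle.dump(i,open("w1.pkl","wb"))
print(proj(i,[[545.5,73,98],[545.5,73,60],[547.9,125,56]]))
E
```

```text
[543.9376375   73.57729398 164.02424754] [-3.14117944e+00 -2.62754021e-03  3.08407094e+00]
[[317.22562171 268.70602861]
 [317.59527985 246.76732422]
 [401.47313028 244.01157611]]
```

View pics/w1.png

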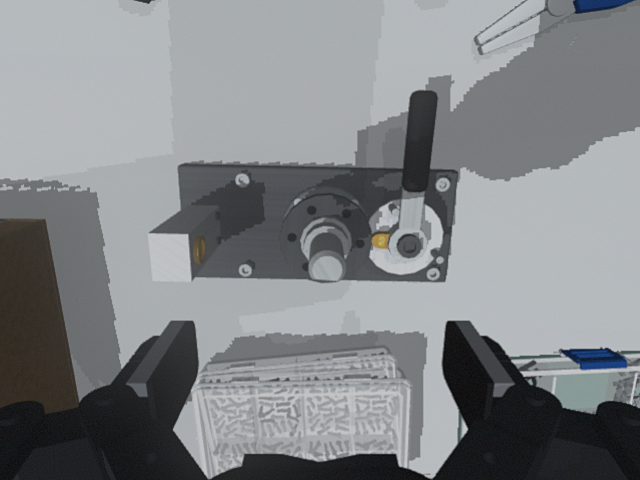

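The wrist view shows the shaft top at about (327,265), the shoulder at (326,243), the pivot at (408,244), the sleeve at (420,140) and the bush at (199,249). I'll zoom in to see the flat.

```bash
python3 - <<'E'
from h import *
import pickle; i=pickle.load(open("w1.pkl","rb"))
im=cv2.imread("pics/w1.png"); 
a=cv2.resize(im[205:290,280:375],None,fx=7,fy=7,interpolation=cv2.INTER_CUBIC)
a=cv2.convertScaleAbs(a,alpha=1.3); cv2.imwrite("pics/w1c.png",a)
print("top",plane(i,[[327,265]],98),"shoulder",plane(i,[[326,243]],60),"pivot",plane(i,[[408,244]],57))
hsv=cv2.cvtColor(im,cv2.COLOR_BGR2HSV); m=((hsv[...,2]<50)).astype(np.uint8)*255; m[:80]=0;m[192:]=0;m[:,:395]=0;m[:,445:]=0
c=max(cv2.findContours(m,0,2)[0],key=cv2.contourArea);rc=cv2.minAreaRect(c);p=plane(i,cv2.boxPoints(rc),55);print("sleeve",p.mean(0),p.round(1).tolist())
print("bush",plane(i,[[199,249]],69))
E
```

```text
top [[543.71343857  78.24885293  98.        ]] shoulder [[543.37698534  78.26296119  60.        ]] pivot [[547.79563718 128.84520645  57.        ]]
sleeve [489.37868357 134.82419678  55.        ] [[514.4, 124.6, 55.0], [462.2, 128.3, 55.0], [464.2, 144.5, 55.0], [516.7, 141.9, 55.0]]
bush [[540.08697339   3.16273174  69.        ]]
```

View pics/w1c.png

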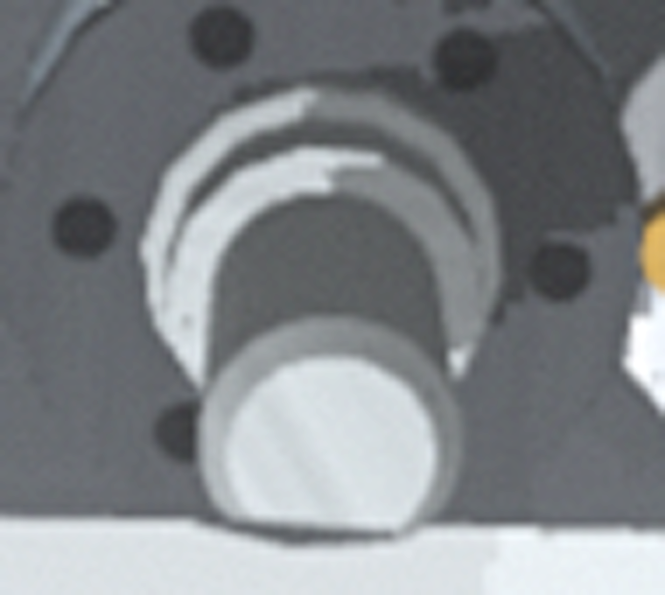

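The flat faces image-down, which is about world +x and roughly 1.5 rad CCW of the guide. First I'll push the lever with shut fingers.

```bash
cat >> h.py <<'E'
O=np.array([544.5,76.]);YS=-0.06
def W(p,O=O): return np.array(O)+np.array([[np.cos(YS),-np.sin(YS)],[np.sin(YS),np.cos(YS)]])@np.array(p,float)
E
python3 - <<'E'
from h import *
print(monitor.sense()["eef_pos"])
print(move([*W([-65,14]),42],[np.pi,0,np.pi+YS]))
for th in np.radians([0,8,16,24,32,40,48,56,64,72,80,86,90]):
    u=np.array([-np.cos(th),np.sin(th)]);n=np.array([-np.sin(th),-np.cos(th)])
    p=np.array([0,52])+65*u+18*n-np.array([-65,14]); print(round(np.degrees(th)/6,2),(np.array([-p[0],p[1]])/50).round(3))
E
```

```text
[543.92910088  74.66066711 164.96572094]
(array([1.285, 0.312, 2.461]), array([ 0.001, -0.014,  0.033]))
0.0 [-0.   0.4]
1.33 [0.037 0.584]
2.67 [0.049 0.772]
4.0 [0.034 0.96 ]
5.33 [-0.007  1.144]
6.67 [-0.073  1.32 ]
8.0 [-0.163  1.485]
9.33 [-0.275  1.636]
10.67 [-0.407  1.771]
12.0 [-0.556  1.885]
13.33 [-0.72   1.978]
14.33 [-0.85   2.032]
15.0 [-0.94  2.06]
```

Call:
drive_tool(plan=[{"x":0.5,"y":0.15,"z":0,"ax":0,"ay":0,"az":0,"hand":0},{"x":1.1,"y":0.25,"z":0.1,"ax":0,"ay":0,"az":0,"hand":0},{"x":1.28,"y":0.31,"z":0.6,"ax":0,"ay":0,"az":0,"hand":0},{"x":1.28,"y":0.31,"z":1.2,"ax":0,"ay":0,"az":0,"hand":0},{"x":1.28,"y":0.31,"z":1.9,"ax":0,"ay":0,"az":0,"hand":0},{"x":1.28,"y":0.31,"z":2.46,"ax":0,"ay":0,"az":0,"hand":0},{"x":1.28,"y":0.31,"z":2.46,"ax":0,"ay":0,"az":0,"hand":0},{"x":1.28,"y":0.31,"z":2.46,"ax":0,"ay":0,"az":0,"hand":0}])

```text
clock: 2.45
eef_pos: [481.3, 94.7, 43.3]
tcp_rot: [3.141, 0.0, 3.088]
contact_force: [0.3, -0.3, 1.0]
opening: -0.002
grasp_force: 0.0
```

Call:
drive_tool(plan=[{"x":0.0,"y":0.2,"z":0,"ax":0,"ay":0,"az":0,"hand":0},{"x":0.0,"y":0.4,"z":0,"ax":0,"ay":0,"az":0,"hand":0},{"x":0.03,"y":0.5,"z":0,"ax":0,"ay":0,"az":0.7,"hand":0},{"x":0.04,"y":0.6,"z":0,"ax":0,"ay":0,"az":1.4,"hand":0},{"x":0.05,"y":0.77,"z":0,"ax":0,"ay":0,"az":2.7,"hand":0},{"x":0.03,"y":0.96,"z":0,"ax":0,"ay":0,"az":4.0,"hand":0},{"x":-0.01,"y":1.14,"z":0,"ax":0,"ay":0,"az":5.3,"hand":0},{"x":-0.07,"y":1.32,"z":0,"ax":0,"ay":0,"az":6.6,"hand":0}])

```text
clock: 3.25
eef_pos: [488.6, 160.3, 43.4]
tcp_rot: [3.141, 0.001, 2.39]
contact_force: [-0.7, -3.7, 0.7]
opening: -0.001
grasp_force: 1.4
```

```bash
python3 - <<'E'
from h import *
p0=W([-65,14])
for th in np.radians([48,56,64,72,80,86,90]):
    u=np.array([-np.cos(th),np.sin(th)]);n=np.array([-np.sin(th),-np.cos(th)])
    print(move([*W(np.array([0,52])+65*u+17*n),42],[np.pi,0,np.pi+YS-th]))
E
```

```text
(array([0.031, 0.185, 0.029]), array([0.006, 0.005, 1.395]))
(array([0.038, 0.372, 0.029]), array([0.006, 0.005, 2.729]))
(array([0.02 , 0.559, 0.029]), array([6.000e-03, 4.000e-03, 4.062e+00]))
(array([-0.025,  0.741,  0.029]), array([7.000e-03, 4.000e-03, 5.395e+00]))
(array([-0.094,  0.915,  0.029]), array([7.000e-03, 3.000e-03, 6.729e+00]))
(array([-0.162,  1.038,  0.03 ]), array([7.000e-03, 3.000e-03, 7.729e+00]))
(array([-0.214,  1.116,  0.03 ]), array([7.000e-03, 3.000e-03, 8.395e+00]))
```

Call:
drive_tool(plan=[{"x":0.03,"y":0.18,"z":0,"ax":0,"ay":0,"az":1.3,"hand":0},{"x":0.04,"y":0.37,"z":0,"ax":0,"ay":0,"az":2.6,"hand":0},{"x":0.02,"y":0.56,"z":0,"ax":0,"ay":0,"az":3.9,"hand":0},{"x":-0.02,"y":0.74,"z":0,"ax":0,"ay":0,"az":5.2,"hand":0},{"x":-0.09,"y":0.86,"z":0,"ax":0,"ay":0,"az":6.5,"hand":0},{"x":-0.15,"y":0.95,"z":0,"ax":0,"ay":0,"az":7.5,"hand":0},{"x":-0.18,"y":1.0,"z":0,"ax":0,"ay":0,"az":8.1,"hand":0},{"x":-0.18,"y":1.03,"z":0,"ax":0,"ay":0,"az":8.1,"hand":0}])

```text
clock: 4.05
eef_pos: [530.2, 192.0, 43.2]
tcp_rot: [3.141, -0.0, 1.546]
contact_force: [-2.0, -0.2, 1.2]
opening: -0.002
grasp_force: 0.9
```

Call:
drive_tool(plan=[{"x":0,"y":0.03,"z":0,"ax":0,"ay":0,"az":0.2,"hand":0},{"x":0,"y":0.06,"z":0,"ax":0,"ay":0,"az":0.3,"hand":0},{"x":0,"y":0.08,"z":0,"ax":0,"ay":0,"az":0.3,"hand":0}])

```text
clock: 4.35
eef_pos: [534.1, 191.2, 42.6]
tcp_rot: [3.141, -0.0, 1.516]
contact_force: [-2.5, 0.5, 0.7]
opening: -0.001
grasp_force: 1.2
```

Call:
drive_tool(plan=[{"x":0,"y":0.04,"z":0,"ax":0,"ay":0,"az":0,"hand":0},{"x":0,"y":0.08,"z":0,"ax":0,"ay":0,"az":0,"hand":0},{"x":0,"y":0.08,"z":0,"ax":0,"ay":0,"az":0,"hand":0}])

```text
clock: 4.65
eef_pos: [535.4, 190.8, 42.1]
tcp_rot: [-3.136, 0.001, 1.515]
contact_force: [-12.5, 5.4, 10.2]
opening: 0.001
grasp_force: 6.9
```

Call:
drive_tool(plan=[{"x":0,"y":-0.2,"z":0,"ax":0,"ay":0,"az":0,"hand":0},{"x":0,"y":-0.3,"z":0,"ax":0,"ay":0,"az":0,"hand":0},{"x":0,"y":-0.3,"z":-0.6,"ax":0,"ay":0,"az":0,"hand":30},{"x":0,"y":-0.3,"z":-1.4,"ax":0,"ay":0,"az":0,"hand":50},{"x":-0.3,"y":-0.1,"z":-2.0,"ax":0,"ay":0,"az":0,"hand":50},{"x":-0.9,"y":0.0,"z":-2.3,"ax":0,"ay":0,"az":0,"hand":50},{"x":-1.4,"y":0.05,"z":-2.3,"ax":0,"ay":0,"az":0,"hand":50},{"x":-1.4,"y":0.05,"z":-2.3,"ax":0,"ay":0,"az":0,"hand":50}])

```text
clock: 5.45
eef_pos: [537.2, 118.3, 158.0]
tcp_rot: [3.14, 0.001, 1.514]
contact_force: [-0.2, 0.1, 0.1]
opening: 0.586
grasp_force: 0.0
```

```bash
python3 - <<'E'
from h import *
imaging.grab_frame("wrist")
i=imaging.camera_info("wrist");im=imaging.grab_frame("wrist")
s=monitor.sense();print(s["eef_pos"],s["tcp_rot"])
cv2.imwrite("pics/w2.png",im[:,:,::-1])
import pickle;pickle.dump(i,open("w2.pkl","wb"))
print(proj(i,[[*O,98],[*O,60],[*W([0,52]),56],[*W([0,117]),56]]))
E
```

```text
[536.78725912 120.28091626 157.31547142] [ 3.14109221e+00 -1.54986162e-04  1.51413406e+00]
[[340.45290192 342.62136411]
 [337.63932778 310.82901961]
 [338.73511055 228.74711894]
 [340.68036862 114.79111381]]
```

View pics/w2.png

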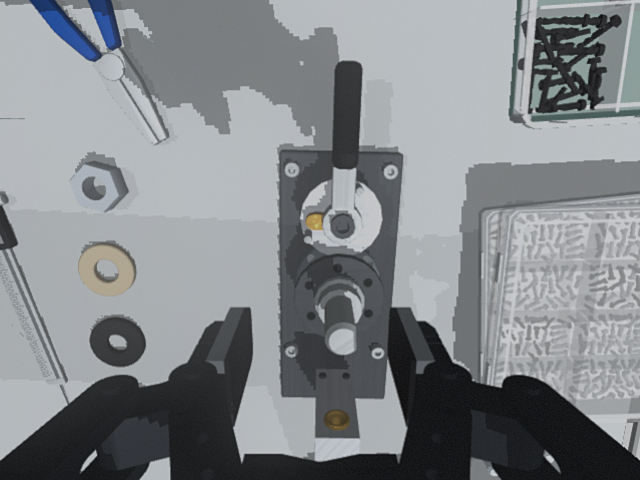

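The lever now points along stand +y: sleeve centre (347,115), pivot (343,225), shaft top (342,340), bush (337,419). I'll check the lever's angle and where the shaft is.

```bash
python3 - <<'E'
from h import *
import pickle; i=pickle.load(open("w2.pkl","rb")); im=cv2.imread("pics/w2.png")
m=(cv2.cvtColor(im,cv2.COLOR_BGR2GRAY)<50).astype(np.uint8)*255; m[:55]=0;m[162:]=0;m[:,:325]=0;m[:,:]=m; m[:,370:]=0
c=max(cv2.findContours(m,0,2)[0],key=cv2.contourArea);p=plane(i,cv2.boxPoints(cv2.minAreaRect(c)),55)
b=p[np.argsort(p[:,1])];lo=b[:2].mean(0);hi=b[2:].mean(0);print("sleeve",p.mean(0),"dir",np.arctan2(-(hi-lo)[0],(hi-lo)[1]))
print("top",plane(i,[[342,340]],98),"pivot",plane(i,[[343,225]],57),"bush",plane(i,[[337,419]],69))
a=cv2.resize(im[280:365,300:385],None,fx=7,fy=7,interpolation=cv2.INTER_CUBIC);cv2.imwrite("pics/w2c.png",cv2.convertScaleAbs(a,alpha=1.3))
print(move([*O,110],[np.pi,0,1.5]))
E
```

```text
sleeve [548.15897724 181.02779401  55.        ] dir -0.045811468570581215
top [[545.39796219  77.54517235  98.        ]] pivot [[550.20957794 130.33994696  57.        ]] bush [[540.44808975   2.36602494  69.        ]]
(array([-0.876,  0.204,  0.946]), array([ 0.005, -0.002,  0.135]))
```

View pics/w2c.png

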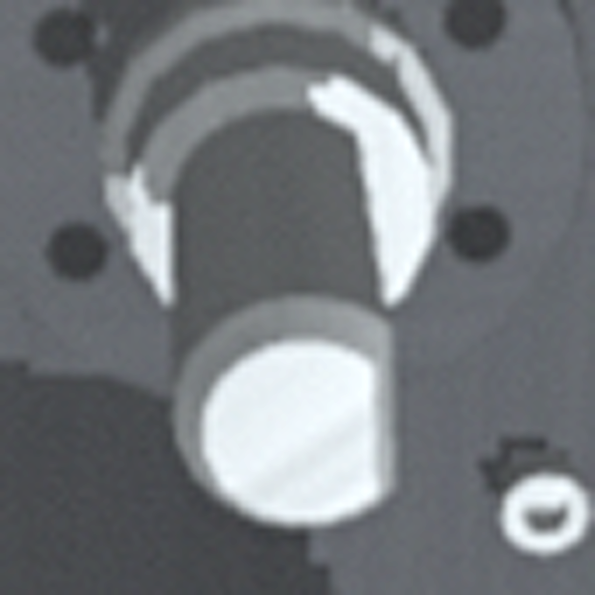

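```bash
python3 - <<'E'
from h import *
for z in (120,66): print(move([543.5,77,z],[np.pi,0,1.51]))
E
```

```text
(array([-0.857,  0.183,  0.746]), array([ 0.005, -0.001,  0.039]))
(array([-0.857,  0.182,  1.826]), array([ 0.005, -0.001,  0.039]))
```

Call:
drive_tool(plan=[{"x":-0.5,"y":0.1,"z":0.2,"ax":0,"ay":0,"az":0,"hand":50},{"x":-0.86,"y":0.18,"z":0.4,"ax":0,"ay":0,"az":0,"hand":50},{"x":-0.86,"y":0.18,"z":0.8,"ax":0,"ay":0,"az":0,"hand":50},{"x":-0.86,"y":0.18,"z":1.3,"ax":0,"ay":0,"az":0,"hand":50},{"x":-0.86,"y":0.18,"z":1.8,"ax":0,"ay":0,"az":0,"hand":50},{"x":-0.86,"y":0.18,"z":1.82,"ax":0,"ay":0,"az":0,"hand":50},{"x":-0.86,"y":0.18,"z":1.82,"ax":0,"ay":0,"az":0,"hand":50}])

```text
clock: 6.25
eef_pos: [542.9, 77.8, 65.9]
tcp_rot: [-3.14, 0.0, 1.516]
contact_force: [-0.1, 0.4, 1.3]
opening: 0.588
grasp_force: 0.0
```

Call:
drive_tool(plan=[{"x":0,"y":0,"z":0,"ax":0,"ay":0,"az":0,"hand":30},{"x":0,"y":0,"z":0,"ax":0,"ay":0,"az":0,"hand":20},{"x":0,"y":0,"z":0,"ax":0,"ay":0,"az":0,"hand":10},{"x":0,"y":0,"z":0,"ax":0,"ay":0,"az":0,"hand":10},{"x":0,"y":0,"z":0,"ax":0,"ay":0,"az":0,"hand":10},{"x":0,"y":0,"z":0,"ax":0,"ay":0,"az":0,"hand":10}], grip_force=25)

```text
clock: 6.85
eef_pos: [545.7, 77.3, 67.8]
tcp_rot: [3.137, -0.001, 1.516]
contact_force: [4.7, -1.5, -0.8]
opening: 0.187
grasp_force: 29.9
```

```bash
python3 - <<'E'
from h import *
s=monitor.sense();print(s["eef_pos"],s["tcp_rot"],s["contact_force"],s["wrist_torque"],s["opening"]*85.4,s["grasp_force"])
E
```

```text
[545.65869931  77.29831264  67.80688591] [ 3.13657221e+00 -6.23471060e-04  1.51561169e+00] [ 4.68230652 -1.461305   -0.79725541] [-0.10439603 -0.50431708  0.01906194] 15.980495616274869 29.900060256477445
```

Call:
drive_tool(plan=[{"x":0,"y":0.05,"z":0,"ax":0,"ay":0,"az":0,"hand":10},{"x":0,"y":0.05,"z":0,"ax":0,"ay":0,"az":1,"hand":10},{"x":0,"y":0.055,"z":0,"ax":0,"ay":0,"az":2,"hand":10},{"x":0,"y":0.06,"z":0,"ax":0,"ay":0,"az":3.1,"hand":10},{"x":0.005,"y":0.06,"z":0,"ax":0,"ay":0,"az":4.2,"hand":10},{"x":0.005,"y":0.065,"z":0,"ax":0,"ay":0,"az":5.3,"hand":10},{"x":0.01,"y":0.07,"z":0,"ax":0,"ay":0,"az":6.4,"hand":10},{"x":0.01,"y":0.07,"z":0,"ax":0,"ay":0,"az":7.5,"hand":10}], grip_force=30)

```text
clock: 7.65
eef_pos: [546.3, 78.2, 67.7]
tcp_rot: [-3.141, -0.0, 0.725]
contact_force: [-5.7, 5.0, 11.9]
opening: 0.19
grasp_force: 30.4
```

Call:
drive_tool(plan=[{"x":0,"y":0,"z":0,"ax":0,"ay":0,"az":1.1,"hand":10},{"x":0,"y":0,"z":0,"ax":0,"ay":0,"az":2.2,"hand":10},{"x":0,"y":0,"z":0,"ax":0,"ay":0,"az":3.3,"hand":10},{"x":0,"y":0,"z":0,"ax":0,"ay":0,"az":4.4,"hand":10},{"x":0,"y":0,"z":0,"ax":0,"ay":0,"az":5.5,"hand":10},{"x":0,"y":0,"z":0,"ax":0,"ay":0,"az":6.6,"hand":10},{"x":0,"y":0,"z":0,"ax":0,"ay":0,"az":7.5,"hand":10},{"x":0,"y":0,"z":0,"ax":0,"ay":0,"az":7.5,"hand":10}])

```text
clock: 8.45
eef_pos: [547.3, 78.4, 67.7]
tcp_rot: [-3.14, -0.001, -0.059]
contact_force: [-3.2, 4.8, 7.6]
opening: 0.191
grasp_force: 29.9
```

Call:
drive_tool(plan=[{"x":0,"y":0,"z":0,"ax":0,"ay":0,"az":0,"hand":10},{"x":0,"y":0,"z":0,"ax":0,"ay":0,"az":0,"hand":10}])

```text
clock: 8.65
eef_pos: [547.3, 78.4, 67.8]
tcp_rot: [-3.14, -0.001, -0.056]
contact_force: [-2.2, 5.2, 7.3]
opening: 0.191
grasp_force: 29.9
```

Call:
drive_tool(plan=[{"x":0,"y":0,"z":0,"ax":0,"ay":0,"az":0,"hand":25},{"x":0,"y":0,"z":0,"ax":0,"ay":0,"az":0,"hand":40},{"x":0,"y":0,"z":0,"ax":0,"ay":0,"az":0,"hand":45},{"x":0,"y":0,"z":-0.4,"ax":0,"ay":0,"az":0,"hand":45},{"x":0,"y":0,"z":-1.0,"ax":0,"ay":0,"az":0,"hand":60},{"x":-0.4,"y":0,"z":-1.7,"ax":0,"ay":0,"az":0,"hand":60},{"x":-0.5,"y":0,"z":-1.7,"ax":0,"ay":0,"az":0,"hand":60},{"x":-0.5,"y":0,"z":-1.7,"ax":0,"ay":0,"az":0,"hand":60}])

```text
clock: 9.45
eef_pos: [521.5, 78.9, 151.8]
tcp_rot: [-3.141, -0.001, -0.055]
contact_force: [-0.6, -0.1, 0.1]
opening: 0.704
grasp_force: 0.0
```

```bash
python3 - <<'E'
from h import *
imaging.grab_frame("wrist");imaging.grab_frame("wrist")
i=imaging.camera_info("wrist");im=imaging.grab_frame("wrist")[:,:,::-1]
s=monitor.sense();print(s["eef_pos"],s["tcp_rot"],s["qpos"][5])
cv2.imwrite("pics/w3.png",im)
import pickle;pickle.dump(i,open("w3.pkl","wb"))
p=proj(i,[[547.2,76.9,98],[547.2,76.9,60],[*W([0,-73],[547.2,76.9]),69]]);print(p)
u,v=p[0].astype(int);a=im[v-55:v+45,max(u-80,0):u+200];cv2.imwrite("pics/w3c.png",cv2.resize(a,None,fx=2.8,fy=2.8,interpolation=cv2.INTER_CUBIC));print(u,v)
E
```

```text
[521.56678241  78.76655779 150.27521655] [ 3.14126611e+00  1.27679725e-03 -5.52873112e-02] 1.7732147625524877
[[320.22219568 220.35697837]
 [320.12858552 203.40000099]
 [455.60391099 207.58879329]]
320 220
```

View pics/w3.png

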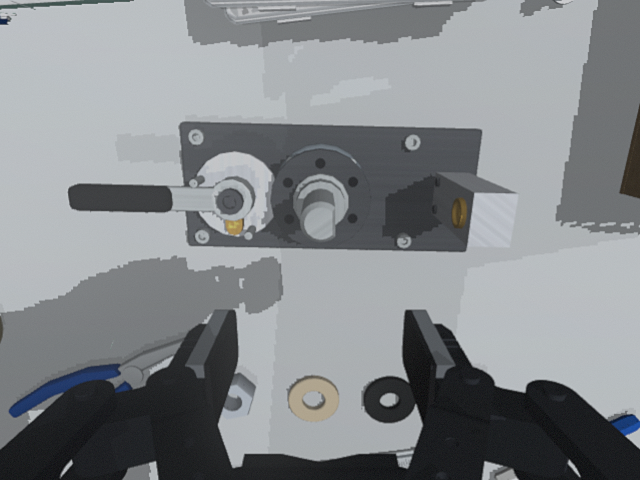

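The flat faces right, towards the bush. The shaft top is at (319,220), as predicted, and the bush mouth is at (459,212). I'll measure the angles numerically and prepare the collar approach.

```bash
python3 - <<'E'
from h import *
import pickle; i=pickle.load(open("w3.pkl","rb")); im=cv2.imread("pics/w3.png"); g=cv2.GaussianBlur(cv2.cvtColor(im,cv2.COLOR_BGR2GRAY),(3,3),0).astype(float)
pts=[]
for v in range(211,231):
    row=g[v,322:345]; d=-np.diff(row); k=d.argmax(); pts.append([322+k+.5,v])
print(pts)
P=plane(i,pts,97); 
md=np.median(P[:,1]);q=P[abs(P[:,1]-md)<1.0]; f=np.polyfit(q[:,0],q[:,1],1);print("flat edge slope (=angle of flat plane to x)",np.arctan(f[0]),len(q),md)
# plate edges at z=10
for side,(a,b) in {"top":((100,140)),"bot":((225,262))}.items():
    e=[]
    for u in (list(range(250,400,3)) if side=="top" else list(range(225,290,3))+list(range(345,400,3))):
        col=g[a:b,u];d=np.abs(np.diff(col));e.append([u,a+d.argmax()+.5])
    e=plane(i,e,10); 
    for _ in range(4):
        f=np.polyfit(e[:,1],e[:,0],1);rs=abs(np.polyval(f,e[:,1])-e[:,0]);e=e[rs<=max(1.0,np.median(rs)*2)]
    print(side,"stand yaw",-np.arctan(f[0]),len(e))
print(move([440,-190,150],[np.pi,0,-0.43]))
E
```

```text
[[np.float64(332.5), 211], [np.float64(331.5), 212], [np.float64(343.5), 213], [np.float64(343.5), 214], [np.float64(343.5), 215], [np.float64(343.5), 216], [np.float64(342.5), 217], [np.float64(342.5), 218], [np.float64(341.5), 219], [np.float64(340.5), 220], [np.float64(339.5), 221], [np.float64(337.5), 222], [np.float64(337.5), 223], [np.float64(336.5), 224], [np.float64(335.5), 225], [np.float64(334.5), 226], [np.float64(334.5), 227], [np.float64(334.5), 228], [np.float64(334.5), 229], [np.float64(334.5), 230]]
flat edge slope (=angle of flat plane to x) -0.7599989240027054 4 68.74251238785611
top stand yaw -0.07913705869805437 50
bot stand yaw -0.07915155213997868 38
(array([-1.332,  5.457,  0.009]), array([0.005, 0.011, 3.578]))
```

Call:
drive_tool(plan=[{"x":-0.1,"y":0.5,"z":0,"ax":0,"ay":0,"az":-1,"hand":60},{"x":-0.3,"y":1.2,"z":0,"ax":0,"ay":0,"az":-2.4,"hand":60},{"x":-0.5,"y":2.0,"z":0,"ax":0,"ay":0,"az":-3.8,"hand":60},{"x":-0.7,"y":2.8,"z":0,"ax":0,"ay":0,"az":-5.2,"hand":60},{"x":-0.9,"y":3.6,"z":0,"ax":0,"ay":0,"az":-6.6,"hand":60},{"x":-1.1,"y":4.4,"z":0,"ax":0,"ay":0,"az":-8,"hand":60},{"x":-1.25,"y":5.0,"z":0,"ax":0,"ay":0,"az":-9.4,"hand":60},{"x":-1.33,"y":5.4,"z":0,"ax":0,"ay":0,"az":-10.8,"hand":60}])

```text
clock: 10.4
eef_pos: [439.4, -189.1, 150.2]
tcp_rot: [-3.14, 0.001, 1.053]
contact_force: [-0.3, -0.2, -0.6]
opening: 0.7
grasp_force: 0.0
```

Call:
drive_tool(plan=[{"x":0,"y":0,"z":0,"ax":0,"ay":0,"az":-1.4,"hand":60},{"x":0,"y":0,"z":0,"ax":0,"ay":0,"az":-2.8,"hand":60},{"x":0,"y":0,"z":0,"ax":0,"ay":0,"az":-4.2,"hand":60},{"x":0,"y":0,"z":0,"ax":0,"ay":0,"az":-5.6,"hand":60},{"x":0,"y":0,"z":0,"ax":0,"ay":0,"az":-7,"hand":60},{"x":0,"y":0,"z":0,"ax":0,"ay":0,"az":-8.4,"hand":60},{"x":0,"y":0,"z":0,"ax":0,"ay":0,"az":-9.8,"hand":60},{"x":0,"y":0,"z":0,"ax":0,"ay":0,"az":-11.2,"hand":60}])

```text
clock: 11.2
eef_pos: [440.3, -187.1, 150.1]
tcp_rot: [-3.141, -0.002, 2.227]
contact_force: [0.0, -0.2, -1.0]
opening: 0.701
grasp_force: 0.0
```

```bash
python3 - <<'E'
from h import *
s=monitor.sense();print(s["qpos"]);print(move([440,-189,120],[np.pi,0,2.75]))
E
```

```text
[-4.04846683e-01  2.29962325e-01  2.01524124e+00 -9.80062477e-05
  8.98322976e-01 -1.06130422e+00]
(array([-0.028, -0.028,  0.602]), array([-0.005, -0.018, -4.991]))
```

Call:
drive_tool(plan=[{"x":-0.03,"y":-0.03,"z":0.2,"ax":0,"ay":0,"az":-1.4,"hand":60},{"x":-0.03,"y":-0.03,"z":0.4,"ax":0,"ay":0,"az":-2.8,"hand":60},{"x":-0.03,"y":-0.03,"z":0.6,"ax":0,"ay":0,"az":-4.2,"hand":60},{"x":-0.03,"y":-0.03,"z":0.7,"ax":0,"ay":0,"az":-5,"hand":60},{"x":-0.03,"y":-0.03,"z":0.7,"ax":0,"ay":0,"az":-5,"hand":60},{"x":-0.03,"y":-0.03,"z":0.7,"ax":0,"ay":0,"az":-5,"hand":60},{"x":-0.03,"y":-0.03,"z":0.7,"ax":0,"ay":0,"az":-5,"hand":60}])

```text
clock: 11.9
eef_pos: [440.4, -189.2, 116.2]
tcp_rot: [3.142, -0.0, 2.743]
contact_force: [0.2, 0.1, 0.1]
opening: 0.708
grasp_force: 0.0
```

```bash
python3 - <<'E'
from h import *
imaging.grab_frame("wrist");imaging.grab_frame("wrist")
s=monitor.sense();i=imaging.camera_info("wrist");im=imaging.grab_frame("wrist")[:,:,::-1].copy()
print(s["eef_pos"],s["tcp_rot"])
import pickle;pickle.dump(i,open("w4.pkl","wb"));cv2.imwrite("pics/w4full.png",im)
p=proj(i,[[440,-189,18],[460,-197,9]]);print(p)
u,v=p[0].astype(int);a=im[v-60:v+60,u-70:u+70];print(u,v)
cv2.imwrite("pics/w4.png",cv2.resize(a,None,fx=5,fy=5,interpolation=cv2.INTER_CUBIC))
E
```

```text
[ 440.43184099 -189.22643732  116.44727572] [-3.14157637e+00  3.66634788e-04  2.74372272e+00]
[[320.90947663 246.15350474]
 [321.43656493 274.30364571]]
320 246
```

View pics/w4.png

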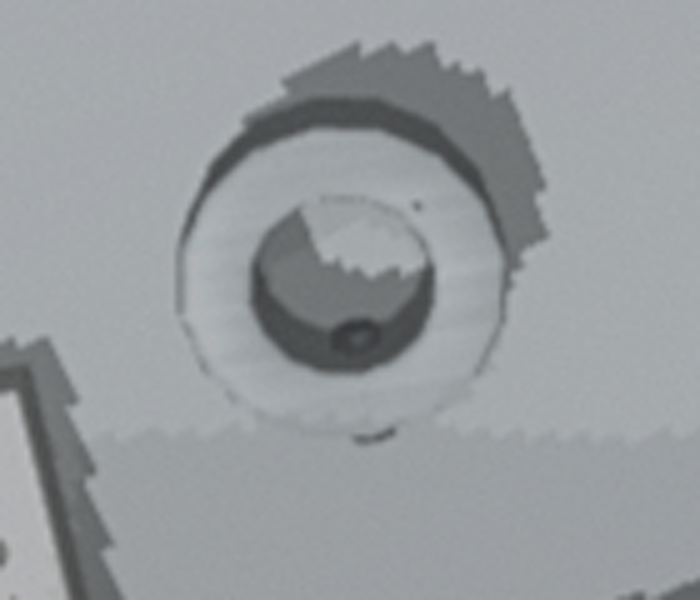

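The collar ring centre is at full-image (318.7,242.6), the screw's inner tip at (321.2,253.4) and its outer end at (325,273).

```bash
python3 - <<'E'
from h import *
import pickle; i=pickle.load(open("w4.pkl","rb"))
c=plane(i,[[250+343.5/5,186+283/5]],18)[0];a=plane(i,[[250+356/5,186+337/5]],9)[0];b=plane(i,[[250+375/5,186+435/5]],9)[0]
print(c,a,b,[np.linalg.norm((q-c)[:2]) for q in(a,b)],[np.arctan2(*(q-c)[1::-1]) for q in(a,b)],np.arctan2(*(b-a)[1::-1]))
ang=np.arctan2(*(b-c)[1::-1])
print(ang,move([c[0],c[1],60],[np.pi,0,ang+np.pi]),move([c[0],c[1],4],[np.pi,0,ang+np.pi]))
E
```

```text
[ 437.44657535 -189.35412171   18.        ] [ 447.09327808 -191.75800392    9.        ] [ 460.05622041 -194.58733353    9.        ] [np.float64(9.941706252872288), np.float64(23.207381497055785)] [np.float64(-0.24421815198452176), np.float64(-0.22745389343988354)] -0.21489281293181306
-0.22745389343988354 (array([ 0.054, -0.026,  1.13 ]), array([-1.000e-03,  4.000e-03, -1.624e+00])) (array([ 0.055, -0.026,  2.25 ]), array([-1.000e-03,  4.000e-03, -1.624e+00]))
```

Call:
drive_tool(plan=[{"x":0.02,"y":-0.01,"z":0.3,"ax":0,"ay":0,"az":-0.8,"hand":60},{"x":0.035,"y":-0.02,"z":0.8,"ax":0,"ay":0,"az":-1.6,"hand":60},{"x":0.035,"y":-0.02,"z":1.4,"ax":0,"ay":0,"az":-1.62,"hand":60},{"x":0.035,"y":-0.02,"z":2.0,"ax":0,"ay":0,"az":-1.62,"hand":60},{"x":0.035,"y":-0.02,"z":2.25,"ax":0,"ay":0,"az":-1.62,"hand":60},{"x":0.035,"y":-0.02,"z":2.3,"ax":0,"ay":0,"az":-1.62,"hand":60},{"x":0.035,"y":-0.02,"z":2.3,"ax":0,"ay":0,"az":-1.62,"hand":60}])

```text
clock: 12.75
eef_pos: [438.5, -189.5, 1.7]
tcp_rot: [-3.142, 0.0, 2.914]
contact_force: [0.1, 0.4, 0.6]
opening: 0.701
grasp_force: 0.0
```

Call:
drive_tool(plan=[{"x":0,"y":0,"z":0,"ax":0,"ay":0,"az":0,"hand":50},{"x":0,"y":0,"z":0,"ax":0,"ay":0,"az":0,"hand":40},{"x":0,"y":0,"z":0,"ax":0,"ay":0,"az":0,"hand":30},{"x":0,"y":0,"z":0,"ax":0,"ay":0,"az":0,"hand":30},{"x":0,"y":0,"z":0,"ax":0,"ay":0,"az":0,"hand":30}], grip_force=60)

```text
clock: 13.25
eef_pos: [439.1, -189.7, 2.9]
tcp_rot: [-3.141, 0.002, 2.915]
contact_force: [-2.7, 0.8, 12.7]
opening: 0.442
grasp_force: 58.5
```

Call:
drive_tool(plan=[{"x":0,"y":0,"z":-0.3,"ax":0,"ay":0,"az":0,"hand":30},{"x":0,"y":0,"z":-0.8,"ax":0,"ay":0,"az":0,"hand":30},{"x":0,"y":0,"z":-1.5,"ax":0,"ay":0,"az":0,"hand":30},{"x":0,"y":0,"z":-2.3,"ax":0,"ay":0,"az":0,"hand":30},{"x":0,"y":0,"z":-2.7,"ax":0,"ay":0,"az":0,"hand":30},{"x":0,"y":0,"z":-2.7,"ax":0,"ay":0,"az":0,"hand":30},{"x":0,"y":0,"z":-2.7,"ax":0,"ay":0,"az":0,"hand":30}])

```text
clock: 13.95
eef_pos: [438.2, -189.4, 136.6]
tcp_rot: [-3.141, 0.001, 2.915]
contact_force: [-1.4, 0.0, -1.5]
opening: 0.44
grasp_force: 60.6
```

```bash
python3 - <<'E'
from h import *
imaging.grab_frame("wrist")
s=monitor.sense();i=imaging.camera_info("wrist");im=imaging.grab_frame("wrist")[:,:,::-1].copy()
print(s["eef_pos"],s["tcp_rot"],s["opening"],s["contact_force"])
T=Ro.from_euler('xyz',s["tcp_rot"]);P=lambda q:np.array(s["eef_pos"])+T.apply(q)
import pickle;pickle.dump((i,s),open("w5.pkl","wb"));cv2.imwrite("pics/w5full.png",im)
p=proj(i,[P([0,0,-17]),P([-22,0,-8])]);print(p)
u,v=p[0].astype(int);u0,v0=u-75,min(v-60,480-130);print(u0,v0)
cv2.imwrite("pics/w5.png",cv2.resize(im[v0:v0+130,u0:u0+150],None,fx=4.6,fy=4.6,interpolation=cv2.INTER_CUBIC))
E
```

```text
[ 437.6703931  -189.1087393   135.78025288] [ 3.14150755e+00 -5.56757013e-04  2.91463540e+00] 0.4418046692551657 [ 1.13646603  0.20301161 -1.67599763]
[[320.93396852 352.07285525]
 [320.81722999 390.81659071]]
245 292
```

View pics/w5.png

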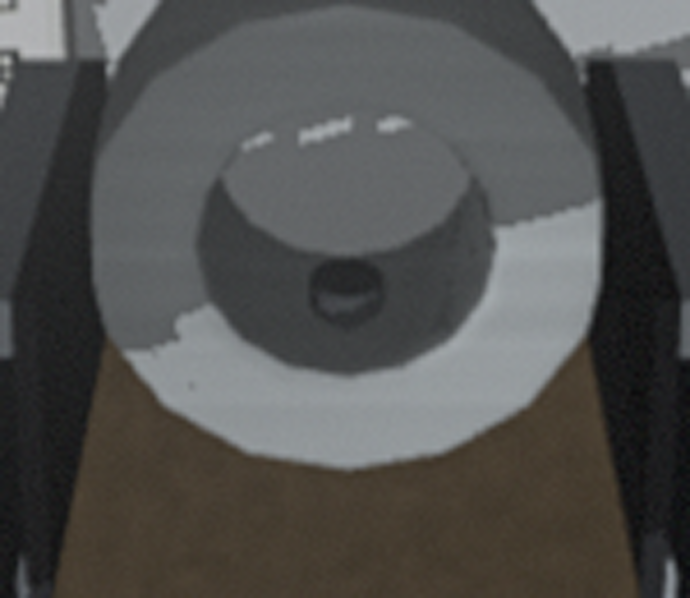

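The collar is gripped squarely. The ring centre is at full-image (320.5,344) with the screw straight below it, so the screw lies along tool -x. I'll carry it over the shaft.

```bash
python3 - <<'E'
from h import *
import pickle; i,s=pickle.load(open("w5.pkl","rb"))
T=Ro.from_euler('xyz',s["tcp_rot"])
C,D=ray(i,[[320.5,344.2]]);c=T.inv().apply(C-s["eef_pos"]);d=T.inv().apply(D[0]);print(c+d*((-15.1-c[2])/d[2]))
C,D=ray(i,[[320.5,292+292/4.6]]);c=T.inv().apply(C-s["eef_pos"]);d=T.inv().apply(D[0]);print("screw tip",c+d*((-6.1-c[2])/d[2]))
print(monitor.sense()["eef_pos"],move([547.2,75.9,135],[np.pi,0,1.51]))
E
```

```text
[  1.87645299  -0.14577718 -15.1       ]
screw tip [-8.15217406 -0.12751742 -6.1       ]
[ 437.37513084 -189.02473536  135.31489903] (array([-0.947,  5.657,  0.006]), array([-9.0000e-03, -1.5000e-02,  1.3412e+01]))
```

Call:
drive_tool(plan=[{"x":-0.1,"y":0.5,"z":0,"ax":0,"ay":0,"az":0.5,"hand":30},{"x":-0.2,"y":1.2,"z":0,"ax":0,"ay":0,"az":1.8,"hand":30},{"x":-0.33,"y":1.95,"z":0,"ax":0,"ay":0,"az":3.2,"hand":30},{"x":-0.45,"y":2.7,"z":0,"ax":0,"ay":0,"az":4.6,"hand":30},{"x":-0.6,"y":3.5,"z":0,"ax":0,"ay":0,"az":6,"hand":30},{"x":-0.72,"y":4.3,"z":0,"ax":0,"ay":0,"az":7.4,"hand":30},{"x":-0.84,"y":5.0,"z":0,"ax":0,"ay":0,"az":8.8,"hand":30},{"x":-0.92,"y":5.5,"z":0,"ax":0,"ay":0,"az":10.2,"hand":30}], grip_force=60)

```text
clock: 14.85
eef_pos: [544.8, 70.4, 134.6]
tcp_rot: [-3.139, -0.001, 1.843]
contact_force: [0.2, 0.3, -1.8]
opening: 0.442
grasp_force: 60.7
```

```bash
python3 - <<'E'
from h import *
print(monitor.sense()["eef_pos"],move([547.2,75.9,112],[np.pi,0,1.51]))
E
```

```text
[544.79603324  70.44307723 134.60719514] (array([0.092, 0.077, 0.452]), array([-2.200e-02, -2.000e-03,  3.182e+00]))
```

Call:
drive_tool(plan=[{"x":0.1,"y":0.08,"z":0,"ax":0,"ay":0,"az":1.2,"hand":30},{"x":0.1,"y":0.08,"z":0.2,"ax":0,"ay":0,"az":2.4,"hand":30},{"x":0.1,"y":0.08,"z":0.4,"ax":0,"ay":0,"az":3.2,"hand":30},{"x":0.1,"y":0.08,"z":0.45,"ax":0,"ay":0,"az":3.2,"hand":30},{"x":0.1,"y":0.08,"z":0.45,"ax":0,"ay":0,"az":3.2,"hand":30},{"x":0.1,"y":0.08,"z":0.45,"ax":0,"ay":0,"az":3.2,"hand":30},{"x":0.1,"y":0.08,"z":0.45,"ax":0,"ay":0,"az":3.2,"hand":30}])

```text
clock: 15.55
eef_pos: [547.6, 74.0, 114.0]
tcp_rot: [3.141, -0.0, 1.514]
contact_force: [0.3, 0.8, -1.3]
opening: 0.442
grasp_force: 60.7
```

```bash
python3 - <<'E'
from h import *
s=monitor.sense();i=imaging.camera_info("wrist");im=imaging.grab_frame("wrist")[:,:,::-1].copy()
cv2.imwrite("pics/w6.png",im);import pickle;pickle.dump((i,s),open("w6.pkl","wb"))
for n in("side","top"): cv2.imwrite(f"pics/{n}6.png",imaging.grab_frame(n)[:,:,::-1])
print(s["eef_pos"],s["contact_force"],move([547.2,75.9,106],[np.pi,0,1.51]))
E
```

```text
[547.61484295  74.01750716 113.98185374] [ 0.34043732  0.81519647 -1.29745891] (array([ 0.036, -0.011,  0.163]), array([ 0.006, -0.001,  0.034]))
```

Call:
drive_tool(plan=[{"x":0.03,"y":-0.01,"z":0.0,"ax":0,"ay":0,"az":0,"hand":30},{"x":0.03,"y":-0.01,"z":0.1,"ax":0,"ay":0,"az":0,"hand":30},{"x":0.03,"y":-0.01,"z":0.17,"ax":0,"ay":0,"az":0,"hand":30},{"x":0.03,"y":-0.01,"z":0.22,"ax":0,"ay":0,"az":0,"hand":30},{"x":0.03,"y":-0.01,"z":0.26,"ax":0,"ay":0,"az":0,"hand":30},{"x":0.03,"y":-0.01,"z":0.29,"ax":0,"ay":0,"az":0,"hand":30},{"x":0.03,"y":-0.01,"z":0.29,"ax":0,"ay":0,"az":0,"hand":30}])

```text
clock: 16.4
eef_pos: [546.9, 75.6, 99.0]
tcp_rot: [-3.141, 0.0, 1.513]
contact_force: [-1.0, 0.6, -1.1]
opening: 0.441
grasp_force: 60.7
```

Call:
drive_tool(plan=[{"x":0,"y":0,"z":0.04,"ax":0,"ay":0,"az":0,"hand":30},{"x":0,"y":0,"z":0.08,"ax":0,"ay":0,"az":0,"hand":30},{"x":0,"y":0,"z":0.12,"ax":0,"ay":0,"az":0,"hand":30},{"x":0,"y":0,"z":0.12,"ax":0,"ay":0,"az":0,"hand":30}])

```text
clock: 16.8
eef_pos: [547.0, 75.8, 93.1]
tcp_rot: [3.142, -0.0, 1.513]
contact_force: [0.3, 2.2, -1.2]
opening: 0.442
grasp_force: 60.6
```

Call:
drive_tool(plan=[{"x":0,"y":0,"z":0.04,"ax":0,"ay":0,"az":0,"hand":30},{"x":0,"y":0,"z":0.08,"ax":0,"ay":0,"az":0,"hand":30},{"x":0,"y":0,"z":0.12,"ax":0,"ay":0,"az":0,"hand":30},{"x":0,"y":0,"z":0.12,"ax":0,"ay":0,"az":0,"hand":30}])

```text
clock: 17.2
eef_pos: [547.1, 75.8, 87.1]
tcp_rot: [3.142, -0.0, 1.513]
contact_force: [1.1, 2.8, -2.3]
opening: 0.44
grasp_force: 60.7
```

Call:
drive_tool(plan=[{"x":0,"y":0,"z":0.06,"ax":0,"ay":0,"az":0,"hand":30},{"x":0,"y":0,"z":0.12,"ax":0,"ay":0,"az":0,"hand":30},{"x":0,"y":0,"z":0.18,"ax":0,"ay":0,"az":0,"hand":30},{"x":0,"y":0,"z":0.24,"ax":0,"ay":0,"az":0,"hand":30},{"x":0,"y":0,"z":0.3,"ax":0,"ay":0,"az":0,"hand":30},{"x":0,"y":0,"z":0.36,"ax":0,"ay":0,"az":0,"hand":30},{"x":0,"y":0,"z":0.4,"ax":0,"ay":0,"az":0,"hand":30},{"x":0,"y":0,"z":0.4,"ax":0,"ay":0,"az":0,"hand":30}])

```text
clock: 18.0
eef_pos: [547.0, 75.8, 66.9]
tcp_rot: [-3.142, -0.0, 1.513]
contact_force: [0.5, 5.6, -0.5]
opening: 0.443
grasp_force: 60.8
```

Call:
drive_tool(plan=[{"x":0.02,"y":0,"z":0.04,"ax":0,"ay":0,"az":0,"hand":30},{"x":0.02,"y":0,"z":0.08,"ax":0,"ay":0,"az":0,"hand":30},{"x":0.02,"y":0,"z":0.12,"ax":0,"ay":0,"az":0,"hand":30},{"x":0.02,"y":0,"z":0.16,"ax":0,"ay":0,"az":0,"hand":30},{"x":0.02,"y":0,"z":0.16,"ax":0,"ay":0,"az":0,"hand":30},{"x":0.02,"y":0,"z":0.16,"ax":0,"ay":0,"az":0,"hand":30}])

```text
clock: 18.6
eef_pos: [546.8, 76.2, 62.4]
tcp_rot: [-3.141, 0.001, 1.513]
contact_force: [-14.0, -1.7, 44.8]
opening: 0.439
grasp_force: 65.1
```

Call:
drive_tool(plan=[{"x":0,"y":-0.03,"z":-0.02,"ax":0,"ay":0,"az":0,"hand":30},{"x":0,"y":-0.03,"z":-0.03,"ax":0,"ay":0,"az":0,"hand":30},{"x":0,"y":-0.03,"z":-0.03,"ax":0,"ay":0,"az":0,"hand":30},{"x":0,"y":-0.03,"z":-0.03,"ax":0,"ay":0,"az":0,"hand":30}])

```text
clock: 19.0
eef_pos: [546.6, 76.3, 62.7]
tcp_rot: [3.139, 0.0, 1.513]
contact_force: [-4.6, -1.1, 23.1]
opening: 0.439
grasp_force: 62.9
```

```bash
python3 - <<'E'
from h import *
s=monitor.sense();i=imaging.camera_info("wrist");im=imaging.grab_frame("wrist")[:,:,::-1].copy();cv2.imwrite("pics/w7.png",im)
for n in("side","top"): cv2.imwrite(f"pics/{n}7.png",imaging.grab_frame(n)[:,:,::-1])
g=cv2.GaussianBlur(cv2.cvtColor(im,cv2.COLOR_BGR2GRAY),(3,3),0).astype(float)
print(s["eef_pos"],s["contact_force"],s["opening"]*85.4)
# sleeve check + stand yaw
m=(g<50).astype(np.uint8)*255
P=proj(i,[[*W([0,117],[547.2,76.9]),56]])[0];print(P)
u,v=P.astype(int);mm=np.zeros_like(m);mm[max(v-80,0):v+60,u-25:u+25]=m[max(v-80,0):v+60,u-25:u+25]
c=max(cv2.findContours(mm,0,2)[0],key=cv2.contourArea);q=plane(i,cv2.boxPoints(cv2.minAreaRect(c)),56);q=q[np.argsort(q[:,1])];d=q[2:].mean(0)-q[:2].mean(0)
print("sleeve",q.mean(0),"yaw",-np.arctan2(d[0],d[1]))
E
```

```text
[546.61164951  76.27955804  62.698405  ] [-4.5912335  -1.10306837 23.12018879] 37.46209085572688
[326.30890605 -30.85978652]
sleeve [548.27732524 181.54773201  56.        ] yaw -0.06432770934128705
```

```bash
python3 -c "
from rig import r
print(r.sign_off())"
```

```text
the job is handed in; nothing more can be done
None
```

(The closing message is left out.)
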